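Shut the parts carriers and hang them on the rack

ROBOT

A 7-joint arm with a two-finger parallel gripper is mounted at the origin on the work surface. World frame = base frame: x ahead of the robot, y to its left, z up, the work surface at z = 0. Lengths are in m, angles in degrees, forces in N, time in s.
With the tool pointing down it reaches from about 0.35 to 0.775 m from the base axis. Payload 3.1 kg.
Tool frame: the origin (TCP) lies on the centre line of the jaws, within the pads' length; the fingertips stand 17 mm ahead of it and the grasp point (between the pads) lies 2 mm behind it (robot.tip_reach is the distance from the TCP to the fingertips, in m); z points along the fingers, y is the direction in which the jaws open and shut (so a half turn about z gives the same grasp; the last joint's range is limited). The gripper opens to 85 mm and grips with 20 to 120 N. Pads are 22 mm wide; open, the fingers measure 114 mm over their backs; the gripper's body (76 mm by 85 mm) begins 54 mm behind the grasp point. The pads swing forward as they close: fully open they stand 13 mm farther back than shut.
Start: joints at [67.626, 17.813, 0.802, 86.603, -0.252, 75.585, -1.558], TCP at [0.188, -0.517, 0.248] pointing down, gripper open.
Joint ranges: [-154.91, 154.91], [-16.99, 109.72], [-72.82, 74.43], [7.12, 147.25], [-82.49, 262.49], [11.32, 116.49], [-174.64, 174.64]. Speed limits (degrees/s): [159.86, 159.86, 180, 180, 180, 180, 180].

INTERFACE

Orientations are given as [roll, pitch, yaw] about the fixed x, y, z axes, in that order (R = Rz(yaw) Ry(pitch) Rx(roll)).
In Python, from station import robot, fingers, vision, workorder, recognise gives the robot as it stands. Calls block until the motion is done:
- robot.move_to(position, orientation): joint-space move of the TCP to a pose.
- robot.line_to(position, orientation=None, velocity=0.15, f_stop=None): straight line of the TCP; orientation=None keeps the orientation; velocity is the mean speed in m/s. With f_stop (N) it stops when the force on the tool has changed by that much, and returns True; else False.
- robot.move_j(angles): joint-space move.
- fingers.gripper_to(opening, force=None): opening from 0.0 (shut) to 1.0 (fully open); force is the grip in N (None keeps the last); returns when the fingers have stopped.
- robot.pause(seconds).
- robot.inverse_kinematics(position, orientation): joint angles nearest the present ones, or None.
- vision.grab_frame(name): name is "scene" or "top" or "wrist"; returns the picture (420x560x3 uint8, red, green, blue); there is no depth.
- vision.calibration(name): a dict with "mtx" (3x3 intrinsics, pixels), "extrinsics" (4x4, takes a point from world to camera coordinates); the wrist camera has in their place "T_tool_cam" (4x4, takes a point from camera to tool coordinates, whose origin is the TCP and whose axes are the flange's). Camera axes: x right, y up, looking along -z (the intrinsics and any distortion apply to the point x, -y, -z); pixel columns grow to the right and rows downward; lengths in m; the calibration is good to about 2 mm. A picture is of the moment at which its call begins: read the wrist's pose just before it. calibration takes no time and is no camera call.
A pose or a line that the arm cannot do raises robot.PlanningError and nothing moves.
- workorder.close_job(): hands the job in, once; it reports no verdict.
Trained networks look in the newest picture that a camera, given by its name, has taken for a name from the list of things; names that differ only in an ending like _2 or _b are one class to them, and where a whole thing is asked for, a point or a joint stands for the part that bears it (a point fixed in the world has none). Each returns a list of dicts, best first, with "p" (0 to 1); they miss things now and then, are a little off and sometimes report something else, mostly with a low value. They report only what shows in the picture. A call takes as long as a camera call. They do not tell look-alikes from the thing itself.
- recognise(label, camera): "rect" ([centre column, centre row, width, height] in pixels, round what is visible of it).
Readings, each from a call of its own:
- robot.current_time_s(): time.
- robot.current_joint_positions(): joint angles.
- robot.current_dq(): joint speeds.
- robot.current_joint_torque(): joint torques, N m.
- robot.current_tool_pos(): TCP position.
- robot.current_eef_rot(): TCP orientation.
- robot.current_contact_force(): force on the tool from outside, world axes, zero at the start.
- robot.current_torque(): the same for the moment, N m.
- robot.current_finger_gap(): opening from 0.0 (shut) to 1.0 (fully open).
Only numpy, scipy, OpenCV 4.12 (cv2) and the standard library are available. Lean on these libraries where they do the work, as an engineer would, in place of code of your own. Each camera call takes 0.05 s, during which the arm holds its last target.

TASK

The carriers of refurbished printer rollers are filled and ready to be put up: press the hinged cover of every carrier down until it clicks fully shut, and hang each carrier by its handle on a double hook of its own on the rack, the bar resting on both prongs so that it hangs level and still. Leave the other things on the bench where they are.

Things in the scene. Friction and masses are not known exactly. Their poses are not given: they have to be found in the camera images.
- carrier1: Grey plastic parts carrier, 110 (own x) x 90 (own y) x 64 mm high, 0.35-0.55 kg, may be absent. Origin: centre of underside, z up. An upright steel arch handle crosses its middle: bar 8 mm thick along own y, inner length 74 mm, centre 108 mm above the underside (44 mm above the carrier's top); the middle 24 mm is a black grip 12 x 12 mm. A hinged cover spans its -x half.
- handle1 (a point): Centre of the handle bar of carrier1, 108 mm above its origin; axes as the carrier's (bar along y).
- cover1 (a joint): Angle of carrier1's white cover: 0 shut, 0.5-0.9 rad at the start. A weak spring lifts it; a ball catch between 0.2 and 0.05 rad (about 7 N at the edge) then holds it shut. Hinge along own y at x = -6, z = 60 mm in the carrier's frame; cover 49 mm long towards -x, 88 wide, 4 thick, top at z = 64 mm when shut. Press mid-width, about 40 mm from the hinge.
- carrier2: Grey plastic parts carrier, 110 (own x) x 90 (own y) x 64 mm high, 0.35-0.55 kg, may be absent. Origin: centre of underside, z up. An upright steel arch handle crosses its middle: bar 8 mm thick along own y, inner length 74 mm, centre 108 mm above the underside (44 mm above the carrier's top); the middle 24 mm is a black grip 12 x 12 mm. A hinged cover spans its -x half.
- handle2 (a point): Centre of the handle bar of carrier2, 108 mm above its origin; axes as the carrier's (bar along y).
- cover2 (a joint): Angle of carrier2's white cover: 0 shut, 0.5-0.9 rad at the start. A weak spring lifts it; a ball catch between 0.2 and 0.05 rad (about 7 N at the edge) then holds it shut. Hinge along own y at x = -6, z = 60 mm in the carrier's frame; cover 49 mm long towards -x, 88 wide, 4 thick, top at z = 64 mm when shut. Press mid-width, about 40 mm from the hinge.
- carrier3: Grey plastic parts carrier, 110 (own x) x 90 (own y) x 64 mm high, 0.35-0.55 kg, may be absent. Origin: centre of underside, z up. An upright steel arch handle crosses its middle: bar 8 mm thick along own y, inner length 74 mm, centre 108 mm above the underside (44 mm above the carrier's top); the middle 24 mm is a black grip 12 x 12 mm. A hinged cover spans its -x half.
- handle3 (a point): Centre of the handle bar of carrier3, 108 mm above its origin; axes as the carrier's (bar along y).
- cover3 (a joint): Angle of carrier3's white cover: 0 shut, 0.5-0.9 rad at the start. A weak spring lifts it; a ball catch between 0.2 and 0.05 rad (about 7 N at the edge) then holds it shut. Hinge along own y at x = -6, z = 60 mm in the carrier's frame; cover 49 mm long towards -x, 88 wide, 4 thick, top at z = 64 mm when shut. Press mid-width, about 40 mm from the hinge.
- carrier4: Grey plastic parts carrier, 110 (own x) x 90 (own y) x 64 mm high, 0.35-0.55 kg, may be absent. Origin: centre of underside, z up. An upright steel arch handle crosses its middle: bar 8 mm thick along own y, inner length 74 mm, centre 108 mm above the underside (44 mm above the carrier's top); the middle 24 mm is a black grip 12 x 12 mm. A hinged cover spans its -x half.
- handle4 (a point): Centre of the handle bar of carrier4, 108 mm above its origin; axes as the carrier's (bar along y).
- cover4 (a joint): Angle of carrier4's white cover: 0 shut, 0.5-0.9 rad at the start. A weak spring lifts it; a ball catch between 0.2 and 0.05 rad (about 7 N at the edge) then holds it shut. Hinge along own y at x = -6, z = 60 mm in the carrier's frame; cover 49 mm long towards -x, 88 wide, 4 thick, top at z = 64 mm when shut. Press mid-width, about 40 mm from the hinge.
- rack: Fixed steel rack: a 12 mm rail along own y, 190 mm above the bench, on two end posts (y = +-270 mm), with four double hooks that point to own -x. Origin on the bench under the middle of the rail.
- hook1 (a point): Double hook: two level prongs 7 mm thick, 52 mm apart (own y = +-26 mm), 85 mm long from the rail, their ends turned up 20 mm. This point: where the centre of a handle bar lies that rests on both prongs (7.5 mm above their centre line), 50 mm in front of the rail; own x points to the rail; the turned-up ends begin at own x = -35 mm. Hooks are 130 mm apart.
- hook2 (a point): Double hook: two level prongs 7 mm thick, 52 mm apart (own y = +-26 mm), 85 mm long from the rail, their ends turned up 20 mm. This point: where the centre of a handle bar lies that rests on both prongs (7.5 mm above their centre line), 50 mm in front of the rail; own x points to the rail; the turned-up ends begin at own x = -35 mm. Hooks are 130 mm apart.
- hook3 (a point): Double hook: two level prongs 7 mm thick, 52 mm apart (own y = +-26 mm), 85 mm long from the rail, their ends turned up 20 mm. This point: where the centre of a handle bar lies that rests on both prongs (7.5 mm above their centre line), 50 mm in front of the rail; own x points to the rail; the turned-up ends begin at own x = -35 mm. Hooks are 130 mm apart.
- hook4 (a point): Double hook: two level prongs 7 mm thick, 52 mm apart (own y = +-26 mm), 85 mm long from the rail, their ends turned up 20 mm. This point: where the centre of a handle bar lies that rests on both prongs (7.5 mm above their centre line), 50 mm in front of the rail; own x points to the rail; the turned-up ends begin at own x = -35 mm. Hooks are 130 mm apart.
- screwdriver: Screwdriver lying in front of the rack. Bystander: leave alone.
- tape_roll: Yellow roll of tape, 72 mm across, 22 mm high. Bystander: leave alone.
- battery_pack: Black battery block 75 x 45 x 30 mm. Bystander: leave alone.
- screw_jar: Small jar, 40 mm across, 50 mm high. Bystander: leave alone.
- weight_puck: Brass cylinder, 44 mm across, 30 mm high. Bystander: leave alone.
Mind the look-alikes: they are no part of the job. Leave any yellow look-alike of the carrier2 alone.

How it is judged (in metres and radians):
At the end, for the whole second after the job is handed in: Every carrier present has its cover shut (under 0.05 rad) and hangs by its handle on a hook of its own: bar centre within 15 mm sideways of the hook's middle, between rail and turned-up ends, at resting height (-8 to +10 mm), carrier tilted less than 0.25 rad and at rest, released (((x of handle1 in the frame of hook1 between -0.045 and 0.045 m and y of handle1 in the frame of hook1 between -0.015 and 0.015 m and z of handle1 in the frame of hook1 between -0.008 and 0.01 m) or (x of handle1 in the frame of hook2 between -0.045 and 0.045 m and y of handle1 in the frame of hook2 between -0.015 and 0.015 m and z of handle1 in the frame of hook2 between -0.008 and 0.01 m) or (x of handle1 in the frame of hook3 between -0.045 and 0.045 m and y of handle1 in the frame of hook3 between -0.015 and 0.015 m and z of handle1 in the frame of hook3 between -0.008 and 0.01 m) or (x of handle1 in the frame of hook4 between -0.045 and 0.045 m and y of handle1 in the frame of hook4 between -0.015 and 0.015 m and z of handle1 in the frame of hook4 between -0.008 and 0.01 m)) and value of joint each of cover1, cover2, cover3, cover4 below 0.05 rad and angle between each of carrier1, carrier2, carrier3, carrier4's own z axis and vertical below 0.25 rad and linear speed of each of carrier1, carrier2, carrier3, carrier4 below 0.05 m/s and ((x of handle2 in the frame of hook1 between -0.045 and 0.045 m and y of handle2 in the frame of hook1 between -0.015 and 0.015 m and z of handle2 in the frame of hook1 between -0.008 and 0.01 m) or (x of handle2 in the frame of hook2 between -0.045 and 0.045 m and y of handle2 in the frame of hook2 between -0.015 and 0.015 m and z of handle2 in the frame of hook2 between -0.008 and 0.01 m) or (x of handle2 in the frame of hook3 between -0.045 and 0.045 m and y of handle2 in the frame of hook3 between -0.015 and 0.015 m and z of handle2 in the frame of hook3 between -0.008 and 0.01 m) or (x of handle2 in the frame of hook4 between -0.045 and 0.045 m and y of handle2 in the frame of hook4 between -0.015 and 0.015 m and z of handle2 in the frame of hook4 between -0.008 and 0.01 m)) and ((x of handle3 in the frame of hook1 between -0.045 and 0.045 m and y of handle3 in the frame of hook1 between -0.015 and 0.015 m and z of handle3 in the frame of hook1 between -0.008 and 0.01 m) or (x of handle3 in the frame of hook2 between -0.045 and 0.045 m and y of handle3 in the frame of hook2 between -0.015 and 0.015 m and z of handle3 in the frame of hook2 between -0.008 and 0.01 m) or (x of handle3 in the frame of hook3 between -0.045 and 0.045 m and y of handle3 in the frame of hook3 between -0.015 and 0.015 m and z of handle3 in the frame of hook3 between -0.008 and 0.01 m) or (x of handle3 in the frame of hook4 between -0.045 and 0.045 m and y of handle3 in the frame of hook4 between -0.015 and 0.015 m and z of handle3 in the frame of hook4 between -0.008 and 0.01 m)) and ((x of handle4 in the frame of hook1 between -0.045 and 0.045 m and y of handle4 in the frame of hook1 between -0.015 and 0.015 m and z of handle4 in the frame of hook1 between -0.008 and 0.01 m) or (x of handle4 in the frame of hook2 between -0.045 and 0.045 m and y of handle4 in the frame of hook2 between -0.015 and 0.015 m and z of handle4 in the frame of hook2 between -0.008 and 0.01 m) or (x of handle4 in the frame of hook3 between -0.045 and 0.045 m and y of handle4 in the frame of hook3 between -0.015 and 0.015 m and z of handle4 in the frame of hook3 between -0.008 and 0.01 m) or (x of handle4 in the frame of hook4 between -0.045 and 0.045 m and y of handle4 in the frame of hook4 between -0.015 and 0.015 m and z of handle4 in the frame of hook4 between -0.008 and 0.01 m)) and horizontal distance between handle1 and handle2 above 0.09 m and horizontal distance between each of handle1, handle2 and handle3 above 0.09 m and horizontal distance between each of handle1, handle2, handle3 and handle4 above 0.09 m); the robot touches nothing.
It fails at once if a bystander (screwdriver, tape, battery, jar, brass weight) is shifted by more than 6 cm (distance of any of screwdriver, tape_roll, battery_pack, screw_jar, weight_puck from where it was at the start of the episode above 0.06 m).
Of carrier1, carrier2, carrier3, carrier4 only 3 to 4 are there at a start; the rules pass over those that are not, and their reading is None.
At some moment in a run one of carrier1, carrier2, carrier3, carrier4 may be knocked a few centimetres aside while the robot is not near it.
It also fails if it takes over 210 s, if anything falls off the work surface, if the arm or the gripper's body presses on something with over 40 N, if the wrist force passes 120 N, or if a joint passes its speed limit or range.

## Working session

There is one attempt and no reset: what is moved stays moved. The work goes in short steps, each a Python script; the robot and the scene stay as the last script left them, time stands still between calls to the robot, and variables do not carry over. Pictures are saved under pics/ and viewed, and the job is handed in when it is done.

```bash
ls -la; mkdir -p pics
python3 - <<'E'
from station import robot, fingers, vision, workorder, recognise
import cv2, numpy as np
for c in ("scene","top","wrist"):
    im=vision.grab_frame(c); cv2.imwrite(f"pics/{c}0.png",im[:,:,::-1])
    k=vision.calibration(c); print(c,{a:np.round(b,4).tolist() if not isinstance(b,str) else b for a,b in k.items()})
for n in ("carrier1","cover1","rack","handle1"):
    for c in ("scene","top"):
        print(n,c,[(np.round(d["rect"]).tolist(),round(d["p"],2)) for d in recognise(n,c)])
print(robot.current_time_s(), robot.current_tool_pos(), robot.current_eef_rot())
E
```

```text
total 12
drwxr-xr-x  3 agent agent 4096 Dec  6 16:35 .
drwxr-xr-x 23 root  root  4096 Dec  6 16:35 ..
drwxr-xr-x  2 agent agent 4096 Dec  6 16:35 pics
scene {'mtx': [[416.0055, 0.0, 278.0358], [0.0, 416.0055, 214.7041], [0.0, 0.0, 1.0]], 'extrinsics': [[-0.2542, 0.9671, -0.0141, 0.1163], [-0.7381, -0.1845, 0.649, 0.2647], [0.625, 0.1754, 0.7606, -1.5296], [0.0, 0.0, 0.0, 1.0]]}
top {'mtx': [[397.1461, 0.0, 281.4471], [0.0, 397.1461, 210.8981], [0.0, 0.0, 1.0]], 'extrinsics': [[0.0189, -0.9998, 0.002, 0.0022], [0.9838, 0.0189, 0.1784, -0.4743], [-0.1784, -0.0014, 0.9839, -1.0173], [0.0, 0.0, 0.0, 1.0]]}
wrist {'mtx': [[330.9704, 0.0, 281.5774], [0.0, 330.9704, 211.0735], [0.0, 0.0, 1.0]], 'T_tool_cam': [[-0.0002, 0.9551, 0.2962, 0.0759], [1.0, 0.0003, -0.0003, 0.0003], [-0.0004, 0.2962, -0.9551, -0.126], [0.0, 0.0, 0.0, 1.0]]}
carrier1 scene [([186.0, 205.0, 45.0, 51.0], 0.95), ([237.0, 223.0, 49.0, 49.0], 0.78), ([321.0, 241.0, 55.0, 53.0], 0.77), ([427.0, 206.0, 46.0, 47.0], 0.76), ([410.0, 249.0, 46.0, 55.0], 0.68), ([267.0, 281.0, 235.0, 131.0], 0.24)]
carrier1 top [([122.0, 291.0
[... 424 characters left out ...]
3.0, 31.0], 0.85), ([150.0, 227.0, 19.0, 32.0], 0.73), ([121.0, 305.0, 32.0, 25.0], 0.66), ([247.0, 219.0, 38.0, 32.0], 0.63)]
rack scene [([267.0, 282.0, 236.0, 134.0], 0.55)]
rack top [([282.0, 138.0, 237.0, 50.0], 0.93)]
handle1 scene [([235.0, 221.0, 48.0, 50.0], 0.88), ([187.0, 205.0, 46.0, 51.0], 0.8), ([428.0, 211.0, 39.0, 46.0], 0.75), ([410.0, 248.0, 51.0, 51.0], 0.66), ([333.0, 288.0, 21.0, 27.0], 0.52)]
handle1 top [([337.0, 219.0, 48.0, 46.0], 0.91), ([396.0, 234.0, 56.0, 53.0], 0.81), ([238.0, 216.0, 55.0, 48.0], 0.79), ([146.0, 225.0, 56.0, 46.0], 0.75), ([121.0, 295.0, 54.0, 47.0], 0.73)]
0.55 [ 0.18798876 -0.51688838  0.24829736] [1.79998934e+02 6.19573657e-04 1.99865738e+01]
```

View pics/scene0.png

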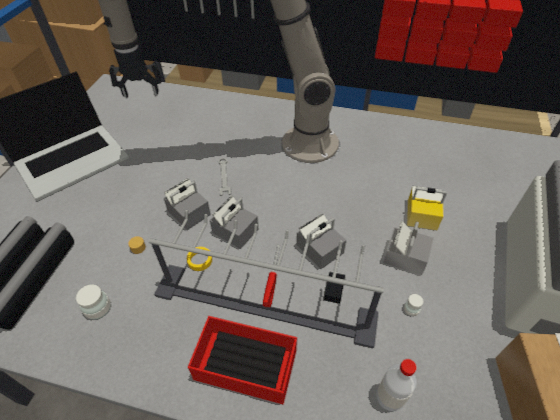

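View pics/top0.png

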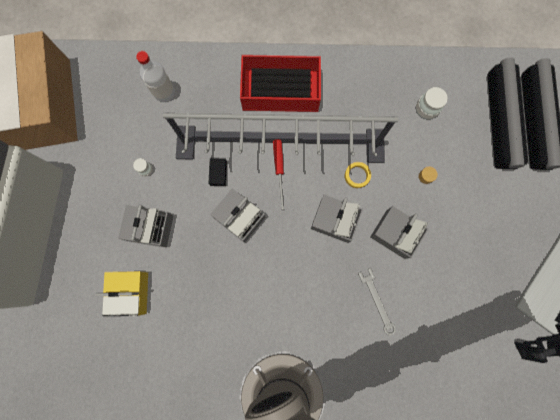

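View pics/wrist0.png

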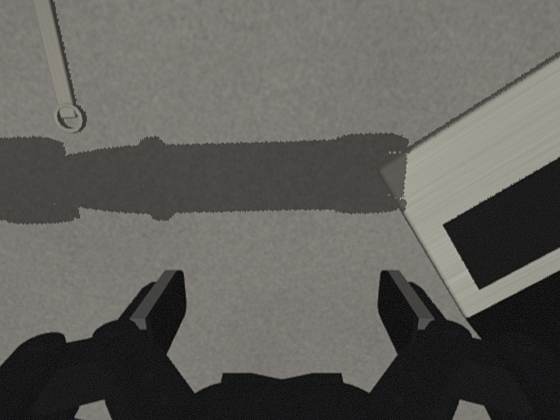

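Top view: the four grey carriers are at (146,225), (238,216), (337,218) and (401,232). The yellow look-alike is at (124,292) and I will leave it alone. The rack rail runs along row ~119, with hooks pointing toward the robot. Next I zoom in for accurate poses.

Run:
```python
import cv2
t=cv2.imread("pics/top0.png"); s=cv2.imread("pics/scene0.png")
cv2.imwrite("pics/t_rack.png",cv2.resize(t[105:170,155:405],None,fx=3.2,fy=3.2,interpolation=cv2.INTER_CUBIC))
cv2.imwrite("pics/t_car.png",cv2.resize(t[180:260,110:440],None,fx=2.4,fy=2.4,interpolation=cv2.INTER_CUBIC))
cv2.imwrite("pics/s_rack.png",cv2.resize(s[210:350,150:400],None,fx=3.2,fy=3.2,interpolation=cv2.INTER_CUBIC))
```

```text
(no output)
```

View pics/t_rack.png

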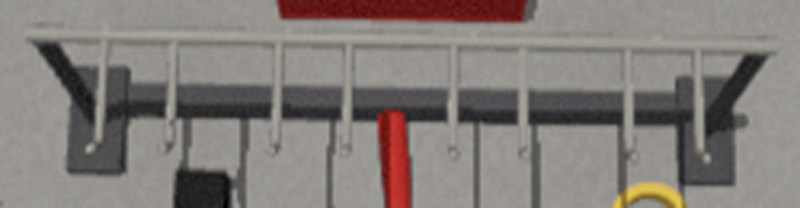

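View pics/t_car.png

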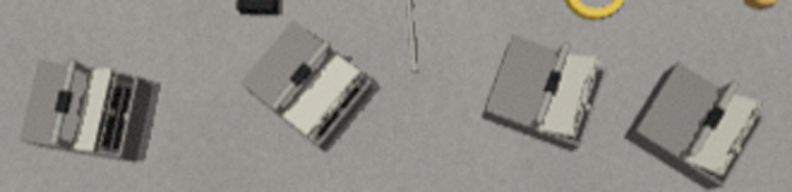

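View pics/s_rack.png

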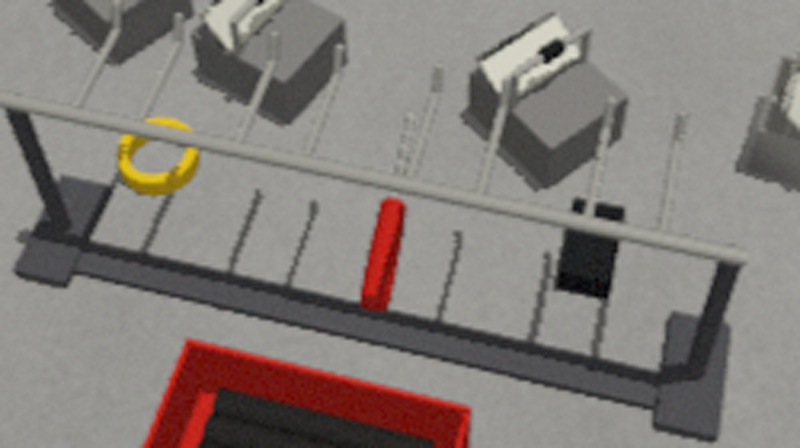

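```bash
cat > h.py <<'E'
import numpy as np, cv2
from scipy.optimize import least_squares
from scipy.spatial.transform import Rotation as Rn
from station import robot, fingers, vision, workorder, recognise
def cam_ext(name):
    k=vision.calibration(name)
    if name!="wrist": return k["mtx"],np.array(k["extrinsics"])
    T=np.eye(4); T[:3,:3]=Rn.from_euler("xyz",robot.current_eef_rot(),degrees=True).as_matrix(); T[:3,3]=robot.current_tool_pos()
    return k["mtx"],np.linalg.inv(T@np.array(k["T_tool_cam"]))
def proj(K,E,P):
    P=np.atleast_2d(P); c=P@E[:3,:3].T+E[:3,3]
    return np.stack([K[0][2]+K[0][0]*c[:,0]/-c[:,2],K[1][2]-K[1][1]*c[:,1]/-c[:,2]],1)
def pl(p,X):  # planar pose x,y,yaw
    c,s=np.cos(p[2]),np.sin(p[2]); X=np.asarray(X,float)
    return np.stack([p[0]+c*X[:,0]-s*X[:,1],p[1]+s*X[:,0]+c*X[:,1],X[:,2]],1)
def fit(p0,obs):
    """obs: list of (K,E,model pts,pixels)"""
    f=lambda p:np.concatenate([(proj(K,E,pl(p,X))-u).ravel() for K,E,X,u in obs])
    r=least_squares(f,p0,loss="soft_l1",f_scale=1.0); return r.x,f(r.x)
E
python3 - <<'E'
from h import *
K,E=cam_ext("top"); Ks,Es=cam_ext("scene")
hy=[195,65,-65,-195]; py=[]
for h in hy: py+= [h+26,h-26]
py=np.array(py)/1000
jt=np.array([(x,y) for x,y in zip([105,173,280,348,455,523,629,698],np.linspace(37,44.5,8))])/3.2+[155,105]
tt=np.array([(92,150),(167,148),(273,149),(345,151),(453,153),(524,154),(631,156),(706,158)])/3.2+[155,105]
ts=np.array([(118,5),(180,18),(274,38),(340,50),(437,72),(510,82),(610,105),(681,118)])/3.2+[150,210]
def model(q):
    J=np.stack([0*py,py,0*py+.19],1); T=np.stack([0*py-q[4],py,0*py+q[3]],1)
    return J,T
def f(q):
    J,T=model(q)
    # scene: order reversed? y+ is right
    return np.concatenate([(proj(K,E,pl(q,J))-jt).ravel(),(proj(K,E,pl(q,T))-tt).ravel(),(proj(Ks,Es,pl(q,T))-ts[::-1]).ravel()])
r=least_squares(f,[.6,0,0,.21,.085],loss="soft_l1"); print(r.x, np.degrees(r.x[2])); print(np.round(f(r.x).reshape(3,8,2),1).tolist())
np.save("rack.npy",r.x)
print("hooks",pl(r.x,[(-.05,h/1000,.1975) for h in hy]))
M=np.array([(0,0,.108),(.055,-.045,.064),(.055,.045,.064)])
G={"A":[(64,101),(43,62),(22,139)],"B":[(301,74),(294,22),(243,82)],"C":[(553,83),(515,36),(484,115)],"D":[(714,117),(680,63),(634,124)]}
for n,g in G.items():
    u=np.array(g)/2.4+[110,180]
    best=min((fit([.42,0,a],[(K,E,M,u)]) for a in (0,1,2)),key=lambda z:np.abs(z[1]).sum())
    print(n,np.round(best[0],3),np.degrees(best[0][2]),np.round(best[1],1))
E
```

```text
[0.67393798 0.01828405 0.00178293 0.20586085 0.09268338] 0.10215449744115915
[[[0.1, -0.4], [0.6, -0.4], [-0.3, -0.1], [0.2, -0.1], [-0.7, 0.1], [-0.2, 0.1], [-0.8, 0.4], [-0.6, 0.4]], [[0.2, -0.8], [-0.8, 0.2], [-0.2, 0.4], [-0.2, 0.2], [-0.2, 0.2], [0.1, 0.2], [0.4, 0.2], [-0.6, -0.1]], [[-0.1, -0.2], [-0.1, -0.5], [-1.4, 0.4], [0.2, -0.7], [-0.6, 0.1], [-0.2, -0.1], [-0.6, 0.3], [-0.6, 0.6]]]
hooks [[ 0.62359039  0.2131946   0.1975    ]
 [ 0.62382217  0.0831948   0.1975    ]
 [ 0.62405395 -0.04680499  0.1975    ]
 [ 0.62428574 -0.17680478  0.1975    ]]
A [0.426 0.368 1.409] 80.75119536112648 [ 1.1  0.4 -0.5 -1.2 -0.4  0.3]
B [0.459 0.125 0.914] 52.37316593163858 [ 0.5  0.4  0.2 -0.9 -0.7  0.3]
C [ 0.454 -0.136  1.228] 70.3635167271464 [ 0.1  0.8 -0.7  0.1  0.6 -1.1]
D [ 0.423 -0.301  0.945] 54.12085939921203 [-0.6  0.2  0.4 -1.2  0.1  0.7]
```

```bash
cat >> h.py <<'E'
TOP=lambda yaw:[180,0,yaw]
import os
def wshot(name):
    K,E=cam_ext("wrist"); im=vision.grab_frame("wrist"); np.savez(f"pics/{name}.npz",K=K,E=E)
    cv2.imwrite(f"pics/{name}.png",im[:,:,::-1]); return K,E,im
E
python3 - <<'E'
from h import *
robot.line_to([.188,-.517,.32],velocity=.2)
robot.move_to([.423,-.301,.32],TOP(144))
K,E,im=wshot("wD")
print(proj(K,E,pl([.423,-.301,.945],[(0,0,.108),(0,.037,.108),(0,-.037,.108),(.055,.045,.064),(.055,-.045,.064)])))
print(robot.current_joint_positions(),robot.current_time_s())
E
```

```text
[[283.22940975 184.38848476]
 [283.07630256 148.45894004]
 [283.37307095 218.10134718]
 [331.67433858 136.49059448]
 [328.75253741 212.61079426]]
[ 53.43439912  14.2832965  -25.12888892  82.65785462   6.08619996
  84.46500387  82.19429092] 2.425
```

View pics/wD.png

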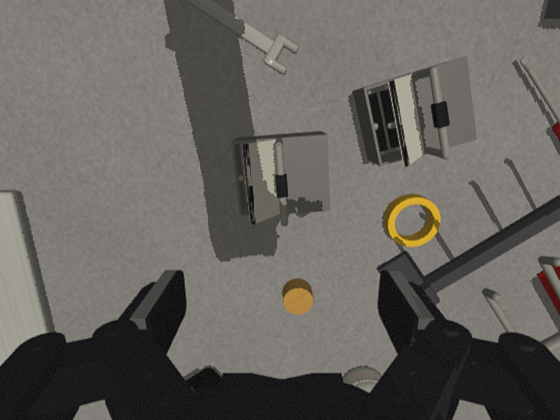

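Run:
```python
import cv2
t=cv2.imread("pics/wD.png")
cv2.imwrite("pics/wD_z.png",cv2.resize(t[120:240,220:345],None,fx=5,fy=5,interpolation=cv2.INTER_CUBIC))
```

```text
(no output)
```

View pics/wD_z.png

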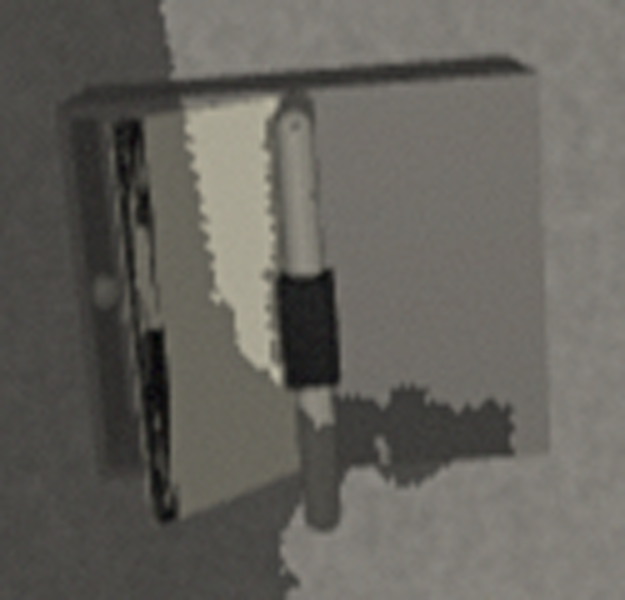

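```bash
cat >> h.py <<'E'
MC={"g":(0,0,.114),"b+":(0,.0435,.110),"b-":(0,-.0435,.110),"c+":(.055,.045,.064),"c-":(.055,-.045,.064),"o+":(-.055,.045,.060),"o-":(-.055,-.045,.060)}
def fitc(shot,p0,px):
    d=np.load(f"pics/{shot}.npz")
    return fit(p0,[(d["K"],d["E"],np.array([MC[k] for k in px]),np.array(list(px.values())))])
def cpt(p,x,y,z): return pl(p,[(x,y,z)])[0]
def press(p):
    yaw=np.degrees(p[2])+90; o=TOP(yaw); tr=.017
    fingers.gripper_to(0.0)
    P=lambda x,z: cpt(p,x,0,z+tr)
    robot.move_to(P(-.034,.135),o)
    robot.line_to(P(-.034,.106),velocity=.1)
    f0=robot.current_contact_force()
    for x,z in ((-.038,.087),(-.043,.072)):
        if robot.line_to(P(x,z),velocity=.05,f_stop=25): print("early stop",robot.current_tool_pos()); break
    s=robot.line_to(P(-.046,.0605),velocity=.025,f_stop=28)
    print("stop",s,"tip z",robot.current_tool_pos()[2]-tr,"F",robot.current_contact_force()-f0)
    robot.line_to(P(-.046,.10),velocity=.1); robot.line_to(P(-.046,.18),velocity=.2)
E
python3 - <<'E'
from h import *
z=lambda x,y:(220+x/5,120+y/5)
p,r=fitc("wD",[.423,-.301,.945],{"g":z(307,330),"b+":z(295,108),"b-":z(322,525),"c+":z(533,72),"c-":z(549,455)})
print(p,np.degrees(p[2]),np.round(r,1)); np.save("D.npy",p)
press(p)
robot.line_to(cpt(p,0,0,.32),TOP(np.degrees(p[2])+90),velocity=.25)
fingers.gripper_to(1.0)
wshot("wD2"); print(robot.current_time_s())
E
python3 -c "
import cv2
t=cv2.imread('pics/wD2.png')
cv2.imwrite('pics/wD2_z.png',cv2.resize(t[120:240,220:345],None,fx=5,fy=5,interpolation=cv2.INTER_CUBIC))"
```

```text
[ 0.42234856 -0.30272806  1.00374965] 57.51061868199018 [ 0.1  0.1 -0.3  1.1 -0.3 -0.2  1.1 -0.3 -0.3 -0.6]
stop False tip z 0.06116680693025631 F [-0.13695996  3.54228931  8.08328508]
8.5917
```

View pics/wD2_z.png

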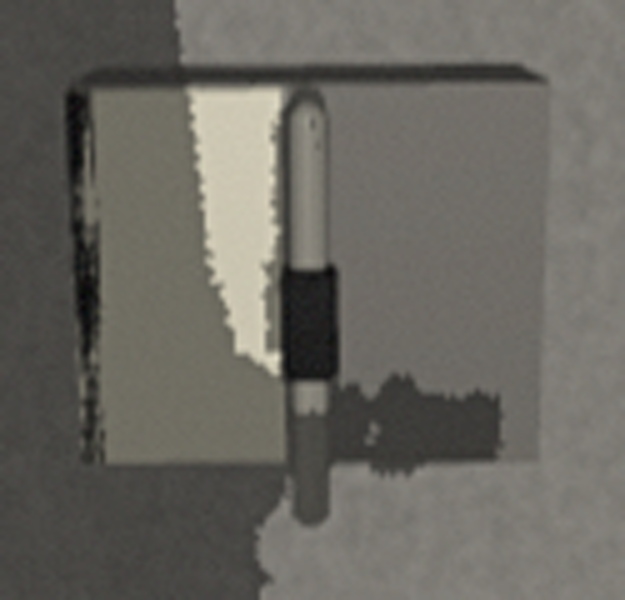

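Run:
```python
from h import *
import cv2
s=vision.grab_frame("scene"); t=vision.grab_frame("top")
a=cv2.resize(s[160:260,150:270,::-1],None,fx=4,fy=4,interpolation=cv2.INTER_CUBIC)
w=cv2.imread("pics/wD2.png")[120:240,220:345]
cv2.imwrite("pics/s2.png",a)
print(robot.current_finger_gap())
d=np.load("pics/wD2.npz"); p=np.load("D.npy")
for th in (0,.05,.2,.4,.6):
    e=[(-.006-.049*np.cos(th)+h*np.sin(th),0,.060+.049*np.sin(th)+h*np.cos(th)) for h in (0,.004)]
    print(th,(proj(d["K"],d["E"],pl(p,e))-[220,120])*5)
```

```text
0.9989184872103863
0 [[ 75.29350616 274.06555485]
 [ 73.00692527 277.37244406]]
0.05 [[ 74.15959442 276.08239592]
 [ 72.71032823 279.42490763]]
0.2 [[ 73.88285194 282.22772587]
 [ 75.05213861 285.62751583]]
0.4 [[ 81.13285468 290.44484689]
 [ 85.9598505  293.79237544]]
0.6 [[ 97.33888653 298.34483265]
 [105.84879617 301.47713499]]
```

View pics/s2.png

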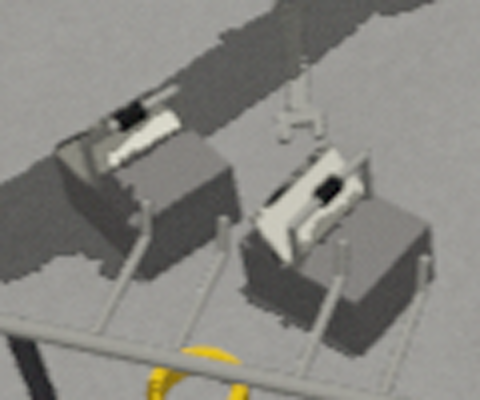

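```bash
cat >> h.py <<'E'
def press2(p,path=((-.026,.106),(-.030,.095),(-.034,.085),(-.038,.076),(-.042,.068)),zend=.0585,fs=32):
    yaw=np.degrees(p[2])+90; o=TOP(yaw); tr=float(robot.tip_reach)
    fingers.gripper_to(0.0)
    P=lambda x,z: cpt(p,x,0,z+tr)
    robot.move_to(P(path[0][0],.135),o)
    f0=robot.current_contact_force()
    for x,z in path:
        s=robot.line_to(P(x,z),velocity=.06,f_stop=30)
        print(x,z,s,np.round(robot.current_contact_force()-f0,1))
        if s: break
    for z in np.arange(path[-1][1]-.002,zend-1e-6,-.0015):
        s=robot.line_to(P(-.044,z),velocity=.03,f_stop=fs); F=robot.current_contact_force()-f0
        print("z",round(z,4),s,round(robot.current_tool_pos()[2]-tr,4),np.round(F,1))
        if s or F[2]>fs: break
    robot.line_to(P(-.044,.10),velocity=.1); robot.line_to(P(-.044,.15),velocity=.2)
E
python3 - <<'E'
from h import *
print(robot.tip_reach)
z=lambda x,y:(220+x/5,120+y/5)
p,r=fitc("wD2",[.423,-.301,.945],{"g":z(310,324),"b+":z(306,95),"b-":z(311,522),"c+":z(546,80),"c-":z(540,460)})
print(p,np.degrees(p[2]),np.round(r,1)); np.save("D.npy",p)
press2(p)
im=wshot("wDp")
robot.line_to(cpt(p,0,0,.32),TOP(np.degrees(p[2])+90),velocity=.25)
fingers.gripper_to(1.0)
wshot("wD3"); print(robot.current_time_s())
E
python3 -c "
import cv2
t=cv2.imread('pics/wD3.png')
cv2.imwrite('pics/wD3_z.png',cv2.resize(t[120:240,220:345],None,fx=5,fy=5,interpolation=cv2.INTER_CUBIC))"
```

```text
0.017
[ 0.42243757 -0.30265462  1.01589245] 58.20634957090466 [-0.3  0.2  0.   2.5  0.  -0.7  0.7 -0.4 -0.4 -0.4]
-0.026 0.106 False [-0.6 -0.9 -0.6]
-0.03 0.095 False [-0.6 -0.5 -0.5]
-0.034 0.085 False [-0.6 -0.6 -1. ]
-0.038 0.076 False [-1.  -0.3 -1.7]
-0.042 0.068 False [-0.7 -0.4 -1.8]
z 0.066 False 0.066 [-0.6 -1.3 -1. ]
z 0.0645 False 0.0645 [-0.9 -0.8 -1.2]
z 0.063 False 0.0634 [-1.2 -0.2  1.8]
z 0.0615 False 0.0622 [-1.5 -0.2  5.1]
z 0.06 False 0.0611 [-2.4  0.6  7.4]
z 0.0585 False 0.0604 [-3.9  1.6 10.8]
16.2333
```

View pics/wD3_z.png

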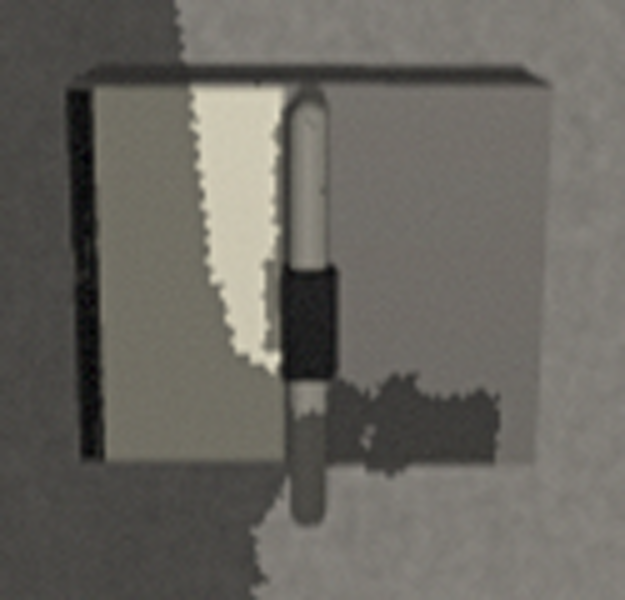

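View pics/wDp.png

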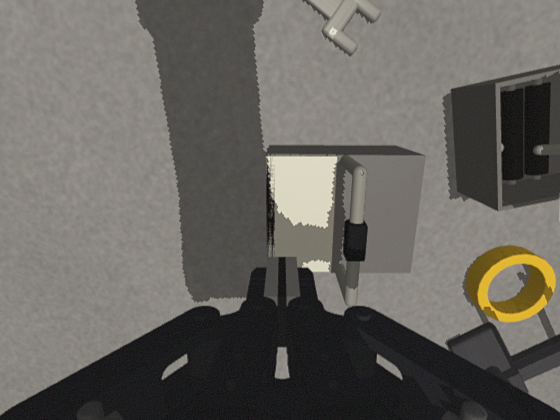

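```bash
cat >> h.py <<'E'
def pressq(p,path=((-.028,.106),(-.038,.078),(-.044,.066)),zend=.053,fmax=24):
    o=TOP(np.degrees(p[2])+90); tr=.017
    fingers.gripper_to(0.0)
    P=lambda x,z: cpt(p,x,0,z+tr)
    robot.move_to(P(path[0][0],.135),o)
    f0=robot.current_contact_force(); log=[]
    for x,z in path:
        s=robot.line_to(P(x,z),velocity=.08,f_stop=30); log.append((z,round((robot.current_contact_force()-f0)[2],1)))
        if s: print("EARLY"); break
    for z in np.arange(path[-1][1]-.001,zend-1e-6,-.001):
        robot.line_to(P(-.044,z),velocity=.05,f_stop=35); F=(robot.current_contact_force()-f0)[2]
        log.append((round(robot.current_tool_pos()[2]-tr,4),round(F,1)))
        if F>fmax: break
    print([tuple(map(float,l)) for l in log])
    robot.line_to(P(-.044,.10),velocity=.1); robot.line_to(P(-.044,.15),velocity=.2)
E
python3 - <<'E'
from h import *
p=np.load("D.npy")
pressq(p)
robot.line_to([.45,-.25,.36],velocity=.25)
robot.move_to([.54,-.177,.36],TOP(90)); fingers.gripper_to(1.0)
wshot("wH1")
robot.line_to([.54,-.10,.36],velocity=.25); wshot("wH2"); print(robot.current_time_s())
rk=np.load("rack.npy")
for n in ("wH1","wH2"):
    d=np.load(f"pics/{n}.npz"); print(np.round(proj(d["K"],d["E"],pl(rk,[(-.085,y,.21) for y in (-.221,-.169,-.091,-.039)])),0).tolist())
E
```

```text
[(0.106, -0.1), (0.078, -1.3), (0.066, -0.5), (0.0652, 0.1), (0.0641, -0.1), (0.0633, 2.1), (0.0625, 4.2), (0.0618, 7.0), (0.0611, 8.4), (0.0605, 10.4), (0.0602, 14.7), (0.06, 19.7), (0.0598, 24.2)]
26.0333
[[337.0, 228.0], [340.0, 170.0], [345.0, 69.0], [349.0, -8.0]]
[[332.0, 304.0], [335.0, 255.0], [339.0, 170.0], [343.0, 105.0]]
```

View pics/wH1.png

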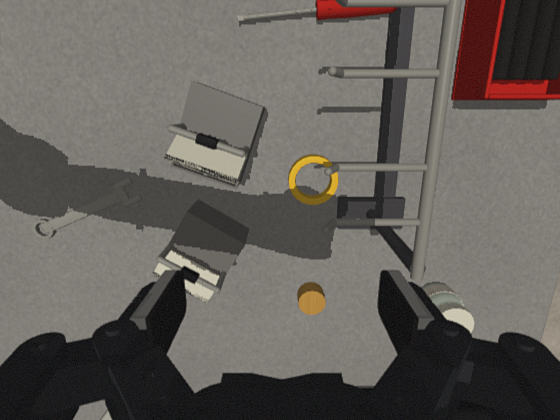

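View pics/wH2.png

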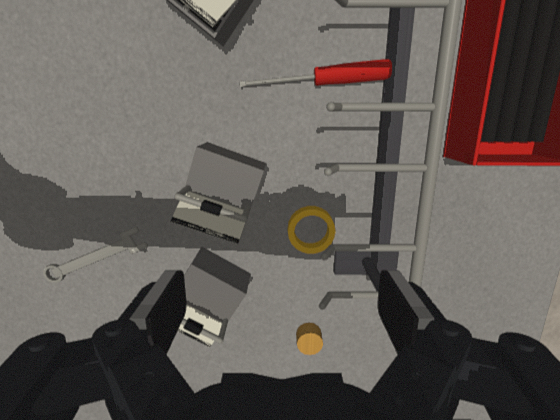

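```bash
cat > view.py <<'E'
from h import *
import sys
n,x,y,yaw=sys.argv[1],*map(float,sys.argv[2:5])
robot.line_to([x,y,.32],TOP(yaw+90),velocity=.25) if len(sys.argv)<6 else robot.move_to([x,y,.32],TOP(yaw+90))
fingers.gripper_to(1.0)
K,E,im=wshot(n)
t=im[120:250,215:345,::-1]
cv2.imwrite(f"pics/{n}_z.png",cv2.resize(t,None,fx=5,fy=5,interpolation=cv2.INTER_CUBIC)[:600])
print((proj(K,E,pl([x,y,np.radians(yaw)],list(MC.values())))-[215,120])*5, robot.current_time_s())
E
python3 view.py wC .454 -.136 70 m
```

```text
[[332.44933036 323.82845034]
 [332.39840194 106.21499013]
 [332.48801211 517.33460004]
 [575.82489541  79.69905797]
 [559.60152795 459.66667883]
 [ 91.31616228  78.35471276]
 [107.39599885 454.86806163]] 27.5167
```

View pics/wC_z.png

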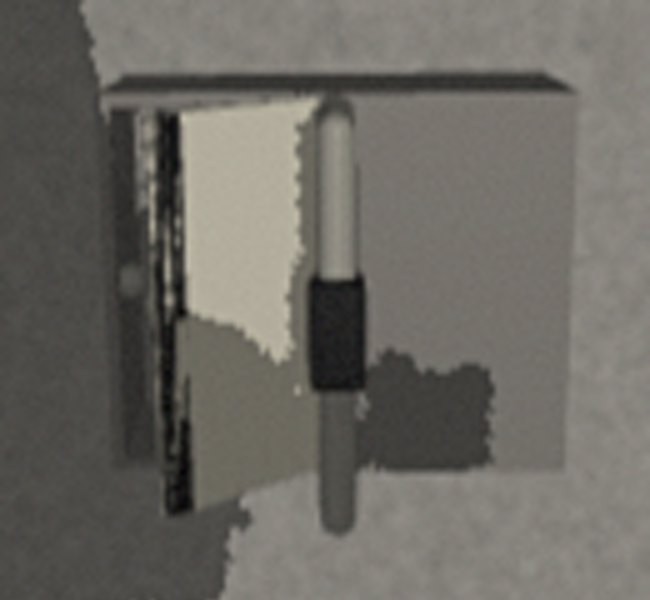

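View pics/wC.png

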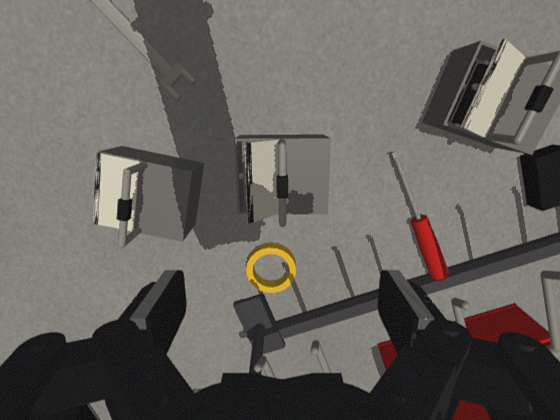

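```bash
python3 - <<'E'
from h import *
z=lambda x,y:(215+x/5,120+y/5)
p,r=fitc("wC",[.454,-.136,1.22],{"g":z(338,332),"b+":z(335,105),"b-":z(338,527),"c+":z(577,94),"c-":z(563,468)})
print(p,np.degrees(p[2]),np.round(r,1)); np.save("C.npy",p)
pressq(p,path=((-.028,.106),(-.034,.095),(-.037,.085),(-.042,.075)))
print(robot.current_time_s())
E
python3 view.py wC2 .454 -.136 70
```

```text
[ 0.45604849 -0.1358684   1.22136522] 69.97907223943888 [-0.3  0.2  0.3  2.2 -0.4 -0.3  0.4 -1.1 -0.1 -0.2]
[(0.106, 0.8), (0.095, -0.6), (0.085, -0.1), (0.075, 0.5), (0.0741, 0.6), (0.0734, 4.6), (0.0721, 2.0), (0.0705, -0.8), (0.0696, -0.7), (0.0688, 0.2), (0.0679, 0.7), (0.0669, -0.4), (0.0659, -0.7), (0.0649, -0.6), (0.0641, -0.6), (0.0633, 2.4), (0.0624, 5.3), (0.0616, 7.4), (0.0609, 9.1), (0.0604, 12.4), (0.0601, 17.0), (0.0598, 22.9), (0.0596, 28.6)]
36.1333
[[333.72952296 325.05723572]
 [333.69864191 107.49180161]
 [333.73200887 518.50531129]
 [577.01822444  80.8388538 ]
 [560.75738808 460.73215657]
 [ 92.53955827  79.52203179]
 [108.56503201 455.9310192 ]] 37.75
```

View pics/wC2_z.png

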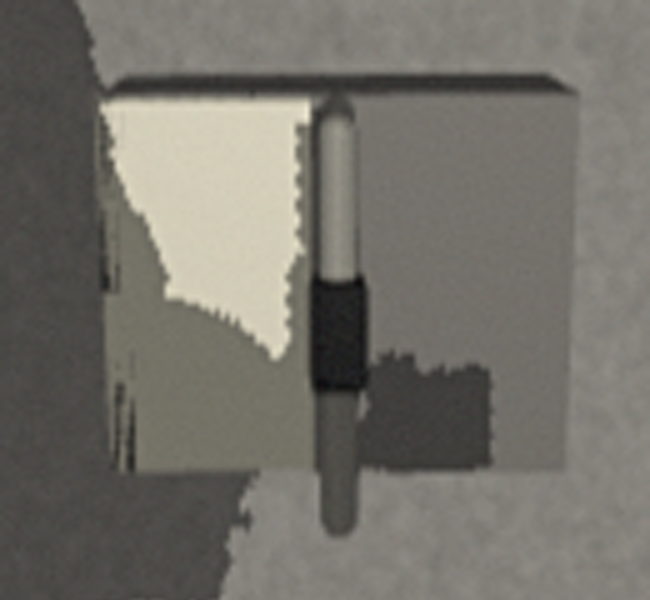

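```bash
cat >> h.py <<'E'
GZ=.105
def grasp(p):
    o=TOP(np.degrees(p[2])+90)
    fingers.gripper_to(0.7)
    robot.move_to(cpt(p,0,0,.20),o)
    s=robot.line_to(cpt(p,0,0,GZ),velocity=.12,f_stop=8); print("down stop",s,robot.current_tool_pos())
    fingers.gripper_to(0.0,force=70)
    print("gap",robot.current_finger_gap(),"F",robot.current_contact_force())
    robot.line_to(cpt(p,0,0,GZ+.03),velocity=.08)
    print("gap",robot.current_finger_gap(),"F",robot.current_contact_force())
    robot.line_to(cpt(p,0,0,GZ+.1165),velocity=.15)
def rp(i,dx,dz=0):
    rk=np.load("rack.npy"); hy=[.195,.065,-.065,-.195][i-1]
    q=pl(rk,[(-.05+dx,hy,0)])[0]; q[2]=GZ-.108+.1975+dz; return q
def approach(i):
    rk=np.load("rack.npy"); o=TOP(90+np.degrees(rk[2]))
    robot.line_to(rp(i,-.15,.0265),o,velocity=.15); robot.pause(.3)
E
python3 - <<'E'
from h import *
p=np.load("C.npy"); grasp(p); approach(3)
wshot("wC3"); s=vision.grab_frame("scene"); cv2.imwrite("pics/sC3.png",cv2.resize(s[100:310,150:430,::-1],None,fx=2.8,fy=2.8,interpolation=cv2.INTER_CUBIC))
print(robot.current_finger_gap(),robot.current_contact_force(),robot.current_time_s())
E
```

```text
down stop False [ 0.45705913 -0.13606343  0.1060201 ]
gap 0.12451817969944871 F [-1.18752286  0.11922824  3.52869284]
gap 0.12256671777028379 F [-0.85610576 -0.09445043 -4.75134721]
0.12141516858262165 [-0.30540261  0.45435768 -4.82412364] 43.1417
```

View pics/wC3.png

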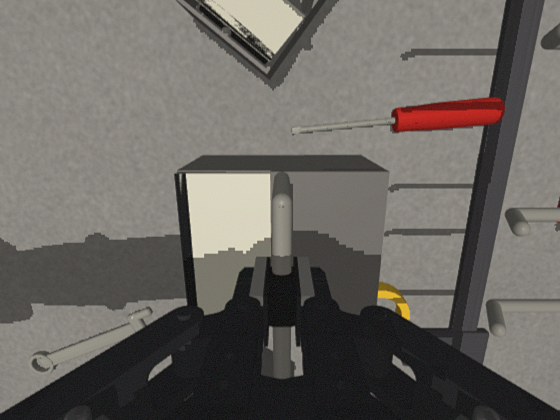

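View pics/sC3.png

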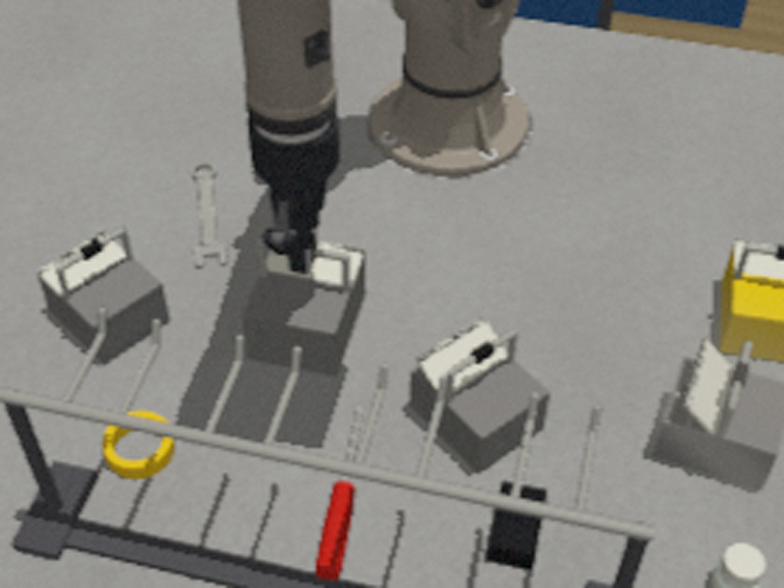

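Run:
```python
from h import *
rk=np.load("rack.npy")
d=np.load("pics/wC3.npz")
ys=[.091,.039,-.039,-.091,-.169]
print(np.round(proj(d["K"],d["E"],pl(rk,[(-.0927,y,.206) for y in ys])),0).tolist())
print(np.round(proj(d["K"],d["E"],pl(rk,[(-.07,y,.19) for y in ys])),0).tolist())
q=robot.current_tool_pos(); print(q,rp(3,-.15,.0265), robot.current_eef_rot())
print(proj(d["K"],d["E"],[(q[0],q[1]+dy,q[2]+.003+.004) for dy in (.0435,0,-.0435)]))
```

```text
[[601.0, -144.0], [562.0, 29.0], [519.0, 222.0], [497.0, 321.0], [470.0, 439.0]]
[[622.0, -114.0], [585.0, 38.0], [542.0, 212.0], [520.0, 303.0], [493.0, 414.0]]
[ 0.4740483  -0.04722037  0.22102788] [ 0.47405419 -0.04707243  0.221     ] [1.79996410e+02 1.71631811e-03 9.00874044e+01]
[[281.19793915 198.16115497]
 [281.10622566 300.42564034]
 [281.03042762 384.94372308]]
```

Run:
```python
import cv2
t=cv2.imread("pics/wC3.png")
cv2.imwrite("pics/wC3_z.png",cv2.resize(t[190:350,440:560],None,fx=3.7,fy=3.7,interpolation=cv2.INTER_CUBIC))
cv2.imwrite("pics/wC3_y.png",cv2.resize(t[150:350,160:400],None,fx=3,fy=3,interpolation=cv2.INTER_CUBIC))
```

```text
(no output)
```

View pics/wC3_z.png

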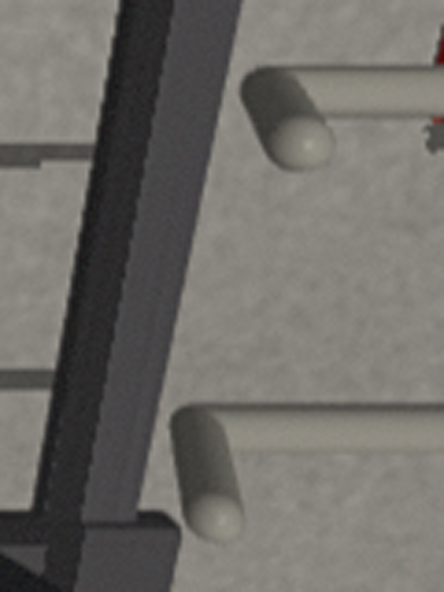

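View pics/wC3_y.png

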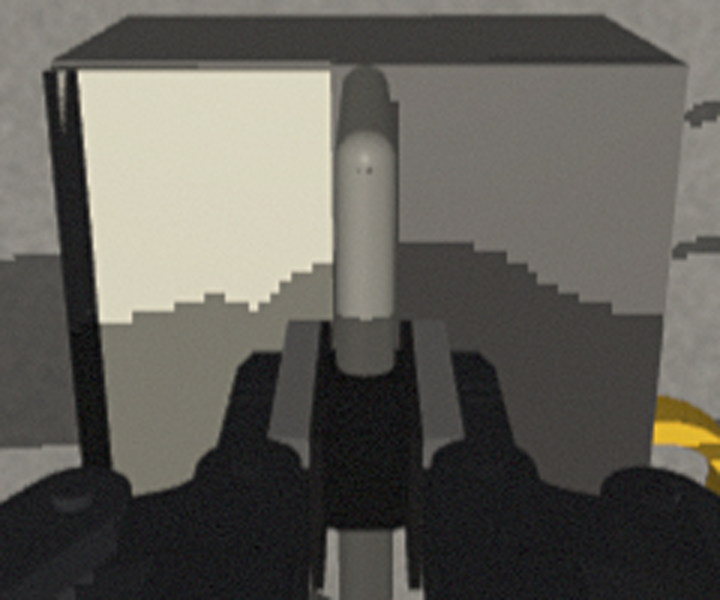

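```bash
cat >> h.py <<'E'
DXP=-.012
def hang(i):
    v=.08
    s=robot.line_to(rp(i,DXP,.0265),velocity=v,f_stop=8); print("fwd stop",s,robot.current_tool_pos(),robot.current_contact_force())
    if s: return False
    robot.pause(.3); f0=robot.current_contact_force()
    s=robot.line_to(rp(i,DXP,-.006),velocity=.03,f_stop=4.0)
    print("down stop",s,"bar z",robot.current_tool_pos()[2]+.108-GZ,robot.current_contact_force()-f0)
    return True
def release(i):
    fingers.gripper_to(0.36); robot.pause(.3)
    q=robot.current_tool_pos(); q=np.array(q); q[2]+=.08
    s=robot.line_to(q,velocity=.06,f_stop=6); print("up stop",s,robot.current_tool_pos())
E
python3 - <<'E'
from h import *
rk=np.load("rack.npy"); rk[1]-=.002; np.save("rack.npy",rk)
robot.line_to(rp(3,-.15,.0265)); 
print(hang(3),robot.current_time_s()); wshot("wC4")
s=vision.grab_frame("scene"); cv2.imwrite("pics/sC4.png",cv2.resize(s[180:320,180:380,::-1],None,fx=4,fy=4,interpolation=cv2.INTER_CUBIC))
E
```

```text
fwd stop False [ 0.61172727 -0.04884645  0.22116309] [-0.14992865 -0.39054636 -3.84033606]
down stop True bar z 0.19757912656420373 [-1.78307234  0.62792646  9.50114054]
True 46.3917
```

View pics/wC4.png

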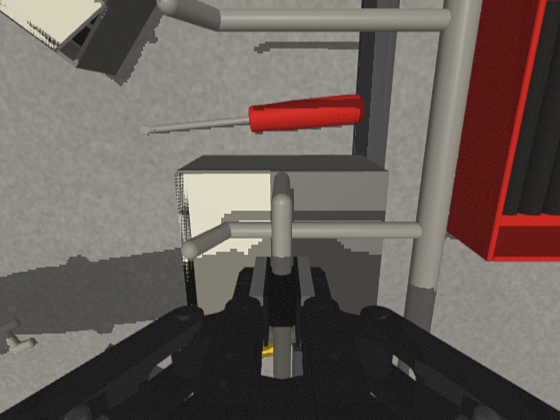

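View pics/sC4.png

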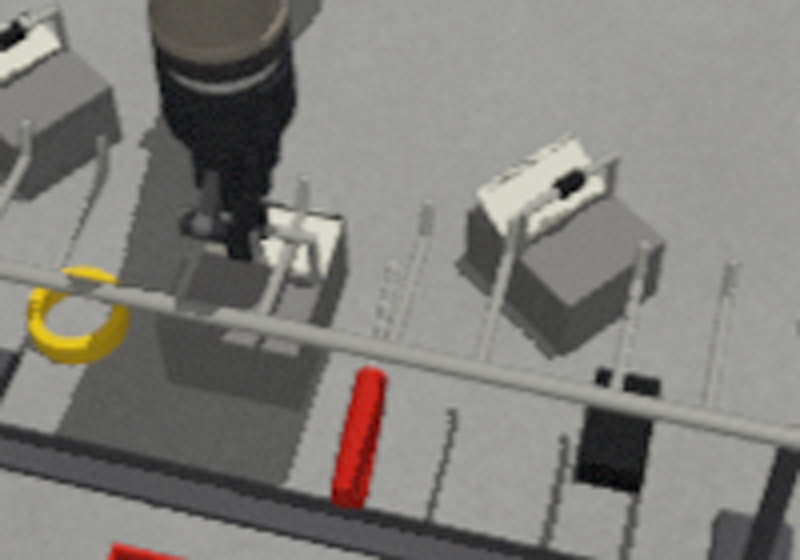

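```bash
python3 - <<'E'
from h import *
release(3)
q=robot.current_tool_pos(); robot.line_to([q[0]-.12,q[1],.32],velocity=.2)
robot.pause(.5); print(robot.current_time_s())
wshot("wC5")
s=vision.grab_frame("scene"); cv2.imwrite("pics/sC5.png",cv2.resize(s[180:320,180:380,::-1],None,fx=4,fy=4,interpolation=cv2.INTER_CUBIC))
E
python3 view.py wD4 .4224 -.3027 58 m
```

```text
up stop False [ 0.60972322 -0.04905625  0.27134836]
49.9083
[[333.02903997 325.3637682 ]
 [332.98803188 107.79287731]
 [333.04946154 518.82877453]
 [576.35331615  81.16412955]
 [560.12681259 461.05931361]
 [ 91.86926265  79.82619137]
 [107.90705265 456.25676887]] 52.0083
```

View pics/wC5.png

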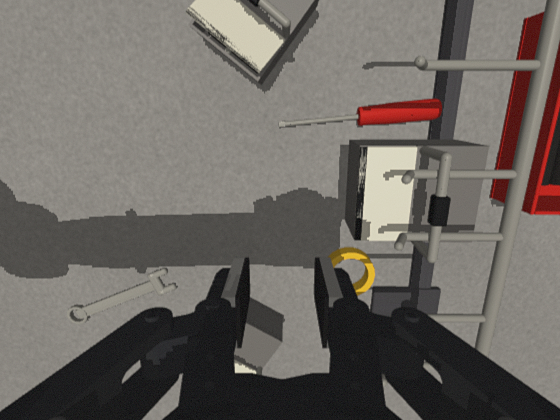

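View pics/sC5.png

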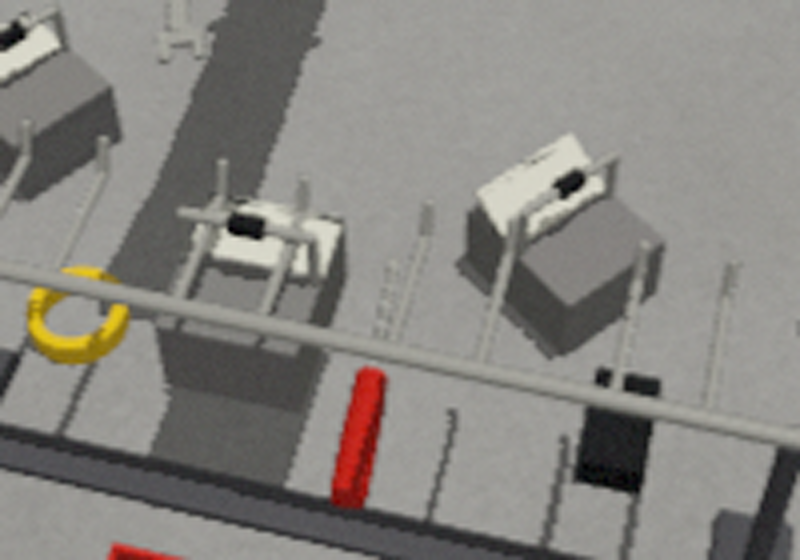

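View pics/wD4_z.png

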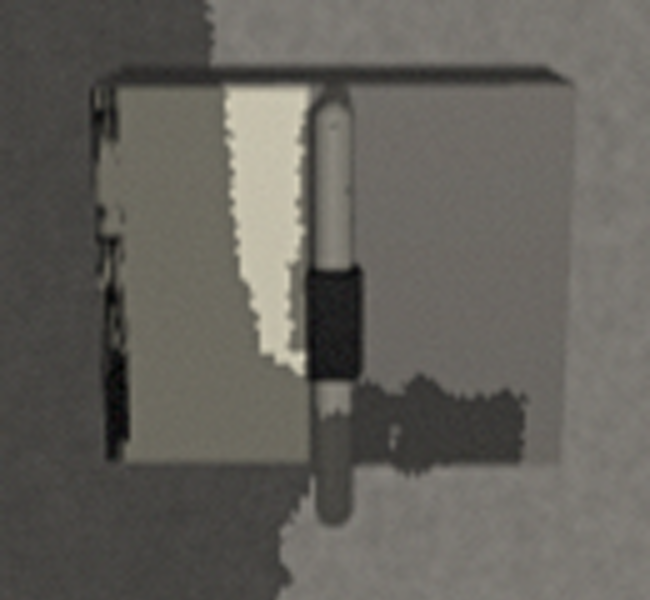

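C hangs on hook3 with its bar across both prongs at (440,150–260), grip centred between them and cover shut. Next is D: fit, grasp and hang on hook4.

Run:
```python
from h import *
z=lambda x,y:(215+x/5,120+y/5)
p,r=fitc("wD4",[.4224,-.3027,1.01],{"g":z(334,323),"b+":z(331,97),"b-":z(335,523),"c+":z(572,82),"c-":z(563,462)})
print(p,np.degrees(p[2]),np.round(r,1)); np.save("D.npy",p)
grasp(p); approach(4); wshot("wD5")
ok=hang(4); print(ok,robot.current_time_s()); wshot("wD6")
if ok:
    release(4); q=robot.current_tool_pos(); robot.line_to([q[0]-.12,q[1],.32],velocity=.2); robot.pause(.4)
s=vision.grab_frame("scene"); cv2.imwrite("pics/sD6.png",cv2.resize(s[170:320,150:410,::-1],None,fx=3,fy=3,interpolation=cv2.INTER_CUBIC))
wshot("wD7"); print(robot.current_time_s())
```

```text
[ 0.42238737 -0.30270048  1.01887156] 58.37704025825429 [-0.2  0.5  0.1  2.1 -0.1 -0.8  0.6 -0.5 -0.3 -0.5]
down stop False [ 0.42329886 -0.30321808  0.106082  ]
gap 0.12494646194154413 F [-0.54486743 -1.02080553  3.55036063]
gap 0.12359717651790186 F [-0.07552314  0.66059299 -5.60324209]
fwd stop False [ 0.61189457 -0.17903645  0.22111287] [-0.68093129 -0.42650917 -5.12327999]
down stop True bar z 0.19760596385379509 [-1.1951409   0.89987647 10.13120703]
True 60.15
up stop False [ 0.60977834 -0.17850648  0.27084462]
63.6167
```

View pics/wD6.png

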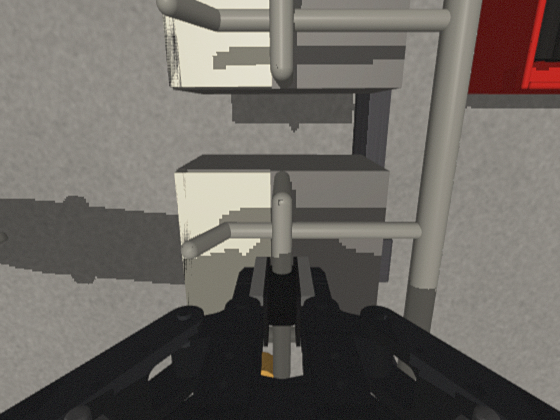

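View pics/wD7.png

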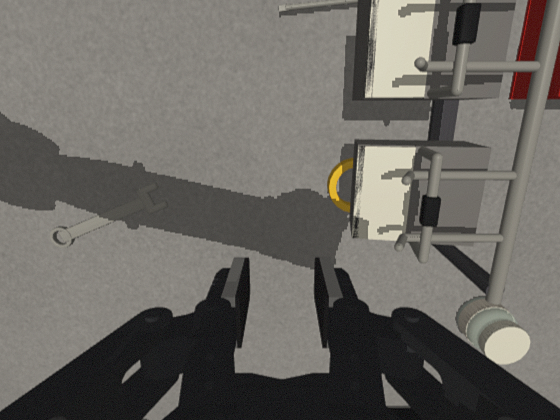

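View pics/sD6.png

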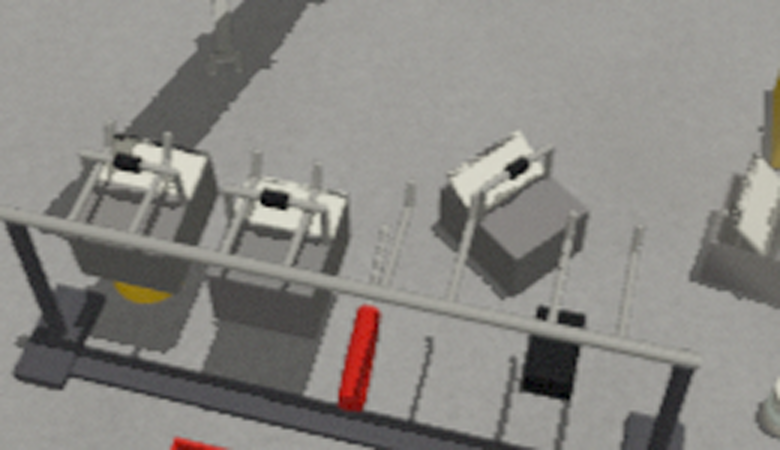

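D hangs on hook4 at bar (430,155–260), slightly yawed, with both prongs under the bar. Next is B.

```bash
python3 view.py wB .459 .125 52 m
```

```text
[[332.7668305  324.94274698]
 [332.69095401 107.36690976]
 [332.81689114 518.41751275]
 [576.03344594  80.74623434]
 [559.86587546 460.647243  ]
 [ 91.55770156  79.47264681]
 [107.65793715 455.9236156 ]] 65.4083
```

View pics/wB_z.png

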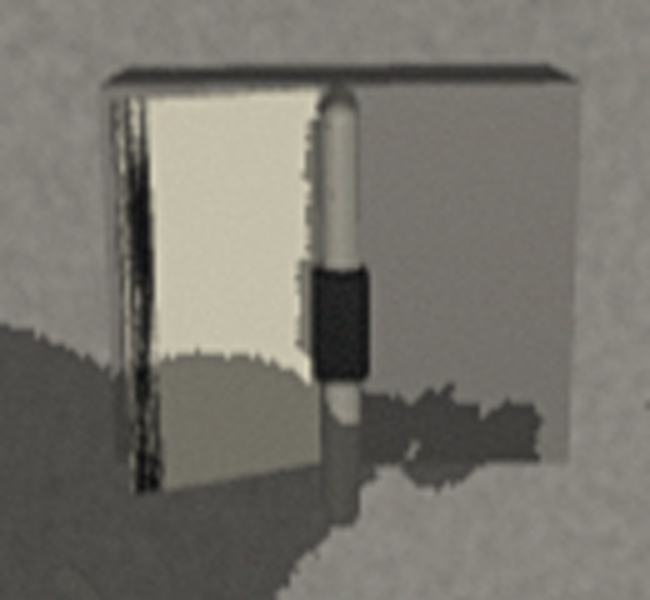

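```bash
python3 - <<'E'
from h import *
z=lambda x,y:(215+x/5,120+y/5)
p,r=fitc("wB",[.459,.125,.91],{"g":z(341,324),"b+":z(338,95),"b-":z(341,521),"c+":z(579,82),"c-":z(569,463)})
print(p,np.degrees(p[2]),np.round(r,1)); np.save("B.npy",p)
pressq(p,path=((-.028,.106),(-.034,.095),(-.037,.085),(-.042,.075)))
E
python3 view.py wB2 .459 .125 52
```

```text
[0.45994687 0.12612264 0.91248489] 52.28153318098906 [-0.2  0.2  0.2  2.5 -0.1 -0.5  0.5 -0.4 -0.4 -0.6]
[(0.106, 0.0), (0.095, -0.7), (0.085, -0.1), (0.075, 0.6), (0.0743, 0.3), (0.0734, 4.6), (0.0723, 4.4), (0.0706, -0.1), (0.0696, 0.3), (0.0688, 0.3), (0.0679, -1.1), (0.0669, -0.0), (0.0659, 0.3), (0.0649, 0.5), (0.064, 1.4), (0.0632, 3.3), (0.0623, 5.6), (0.0616, 7.9), (0.0608, 10.4), (0.0603, 13.7), (0.06, 19.1), (0.0597, 25.8)]
[[332.65939775 325.05178271]
 [332.59059443 107.49688365]
 [332.70489059 518.5037487 ]
 [575.92617132  80.86729865]
 [559.74776321 460.73134681]
 [ 91.48364884  79.56923163]
 [107.57222307 455.98775536]] 75.3833
```

View pics/wB2_z.png

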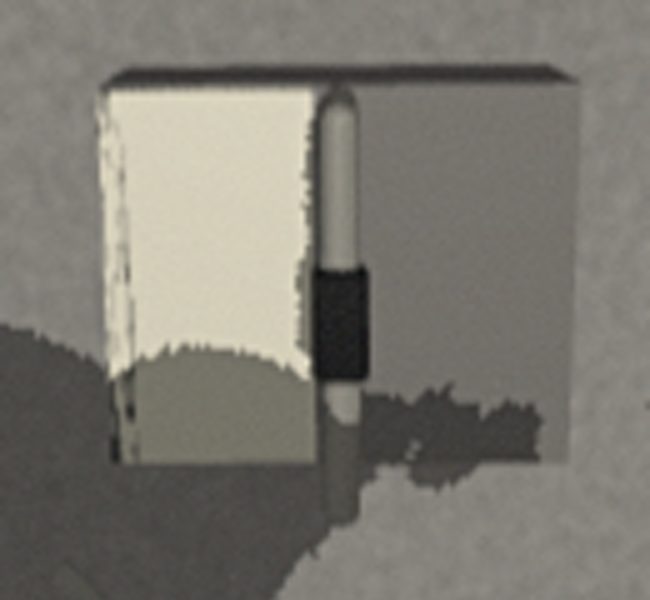

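```bash
python3 - <<'E'
from h import *
p=np.load("B.npy")
grasp(p); approach(2)
ok=hang(2); print(ok,robot.current_time_s()); wshot("wB6")
if ok:
    release(2); q=robot.current_tool_pos(); robot.line_to([q[0]-.12,q[1],.32],velocity=.2); robot.pause(.4)
wshot("wB7"); print(robot.current_time_s())
E
python3 view.py wA .426 .368 80 m
```

```text
down stop False [0.46091066 0.12650813 0.10600126]
gap 0.1279075549186025 F [-2.0899476  -1.62698311  4.45693573]
gap 0.1271288895071947 F [-0.53821917  0.26797171 -4.66693302]
fwd stop False [0.61148174 0.08123311 0.22114733] [ 0.7407582  -1.08835553 -5.08923763]
down stop True bar z 0.1974413963674026 [-0.71462602 -0.50893121 10.19249609]
True 83.3667
up stop False [0.60950507 0.08034612 0.27109059]
86.7833
[[334.39276627 325.16394884]
 [334.34930161 107.60949092]
 [334.39748287 518.60104592]
 [577.6162228   80.90966441]
 [561.37306118 460.79590178]
 [ 93.14988892  79.66305002]
 [109.19029415 456.04314081]] 88.5417
```

View pics/wB7.png

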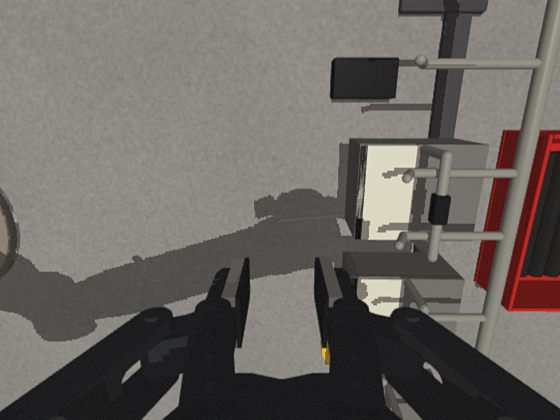

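View pics/wA_z.png

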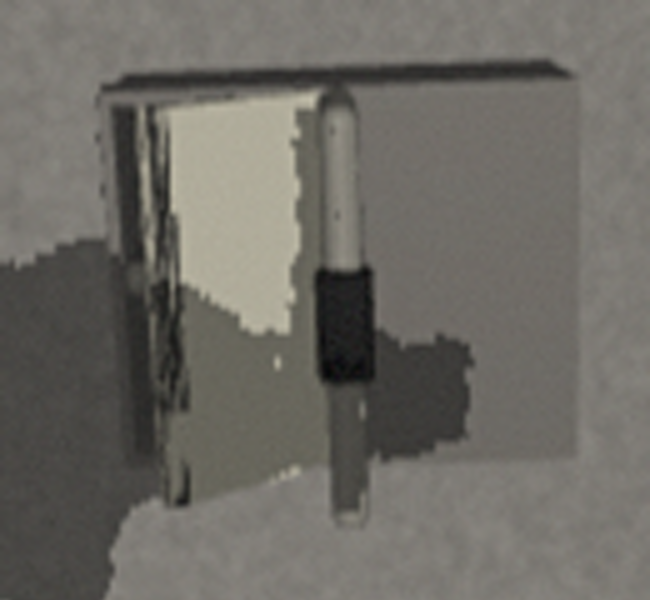

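View pics/wA.png

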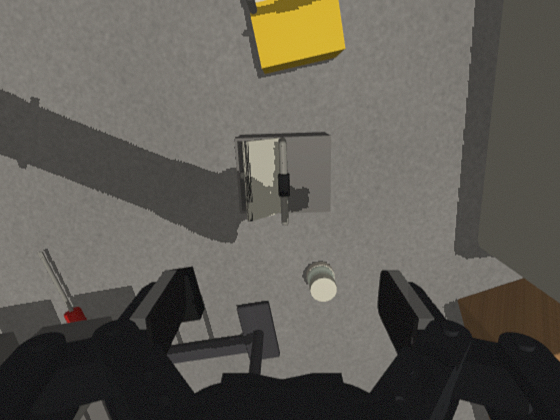

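B hangs on hook2 at bar (440,150–260). Grey carrier A is at (283,180), separate from the yellow look-alike above it at (295,30). I press A's cover next.

```bash
python3 - <<'E'
from h import *
z=lambda x,y:(215+x/5,120+y/5)
p,r=fitc("wA",[.426,.368,1.41],{"g":z(345,324),"b+":z(338,97),"b-":z(349,522),"c+":z(578,78),"c-":z(577,461)})
print(p,np.degrees(p[2]),np.round(r,1)); np.save("A.npy",p)
pressq(p,path=((-.028,.106),(-.034,.095),(-.037,.085),(-.042,.075)))
E
python3 view.py wA2 .426 .368 81
```

```text
[0.4265498  0.36990321 1.42096682] 81.41540148279014 [-0.2  0.4  0.2  2.3 -0.1 -0.5  0.7 -0.4 -0.6 -1. ]
[(0.106, 0.1), (0.095, 0.1), (0.085, -0.1), (0.075, -0.2), (0.0743, 0.3), (0.0734, 3.0), (0.0728, 7.4), (0.0708, 0.9), (0.0694, -0.5), (0.0687, -0.0), (0.0679, -0.0), (0.0669, -0.1), (0.0659, -0.6), (0.0649, 0.4), (0.0641, -0.1), (0.0633, 2.1), (0.0624, 4.5), (0.0617, 6.4), (0.061, 8.9), (0.0604, 11.6), (0.0602, 15.8), (0.0599, 19.7), (0.0598, 25.1)]
[[333.78477164 325.40245008]
 [333.77383249 107.86157383]
 [333.76937387 518.82342308]
 [577.08028415  81.1919469 ]
 [560.78732936 461.04217552]
 [ 92.63242657  79.83062601]
 [108.62040157 456.19779041]] 98.7833
```

View pics/wA2_z.png

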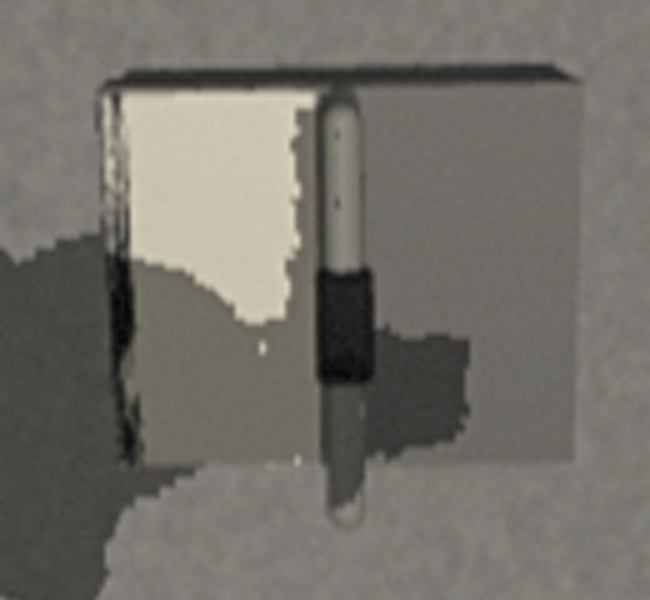

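Run:
```python
from h import *
p=np.load("A.npy")
grasp(p); approach(1)
ok=hang(1); print(ok,robot.current_time_s()); wshot("wA6")
if ok:
    release(1); q=robot.current_tool_pos(); robot.line_to([q[0]-.12,q[1],.32],velocity=.2); robot.pause(.4)
    wshot("wA7"); robot.move_to([.35,-.25,.36],TOP(60)); robot.pause(.5)
for n in ("scene","top"):
    s=vision.grab_frame(n); cv2.imwrite(f"pics/{n}_end.png",s[:,:,::-1])
    c=s[160:350,150:430] if n=="scene" else s[100:230,140:410]
    cv2.imwrite(f"pics/{n}_endz.png",cv2.resize(c[:,:,::-1],None,fx=2.85,fy=2.85,interpolation=cv2.INTER_CUBIC))
print(robot.current_time_s())
```

```text
down stop False [0.42706628 0.37068171 0.10605371]
gap 0.12331283314384633 F [-0.58386421 -0.13131941  3.84963173]
gap 0.12195039129533401 F [-0.14511493  0.33442201 -4.05236185]
fwd stop False [0.61120605 0.21135603 0.22116746] [-0.07474214  0.40199281 -3.97898724]
down stop True bar z 0.19761464131344014 [-0.92914382 -0.46761059  9.24864825]
True 107.275
up stop False [0.60975938 0.21007962 0.27141092]
113.05
```

View pics/wA7.png

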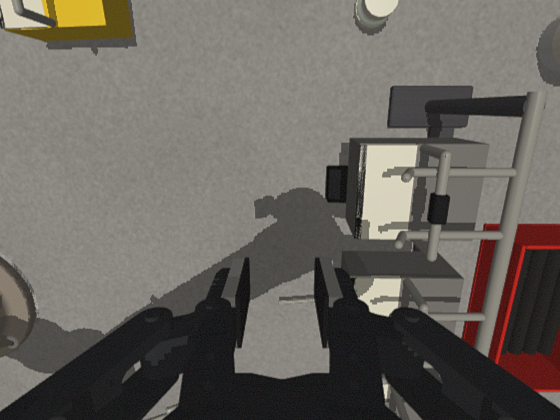

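View pics/scene_endz.png

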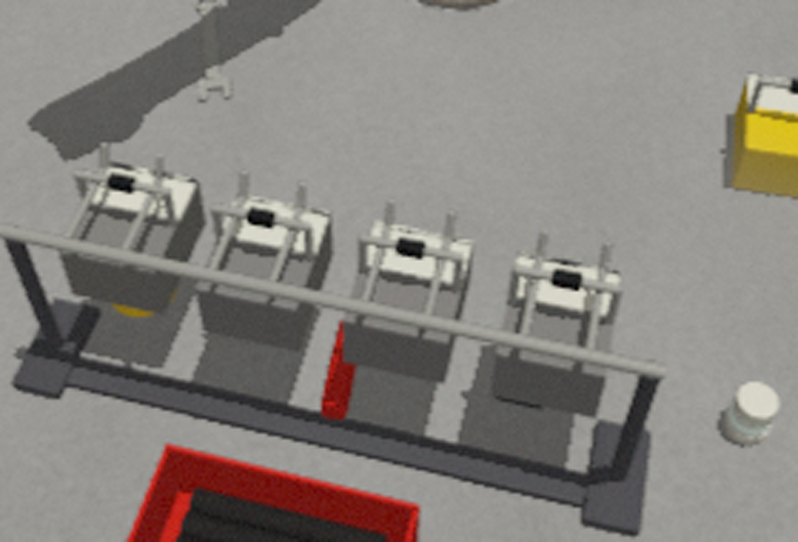

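View pics/top_endz.png

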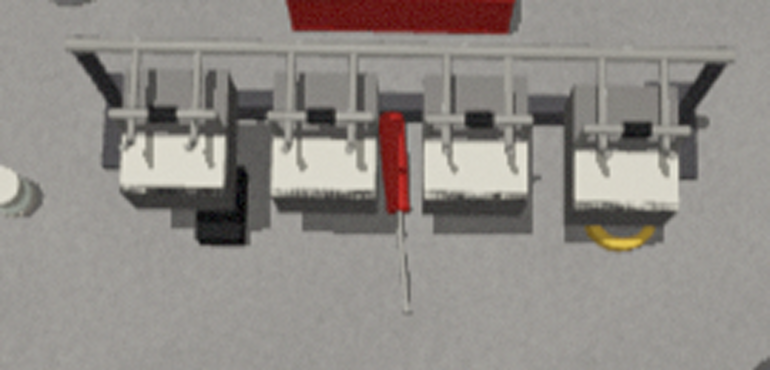

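View pics/top_end.png

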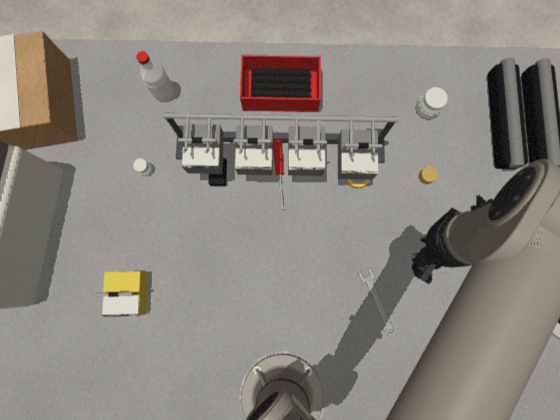

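D on hook4 now sits ~10 mm nearer the tips than the others: its bar is at crop row 130, theirs at 117. I look at it closely before handing in.

Run:
```python
from h import *
robot.move_to([.49,-.18,.34],TOP(90)); robot.pause(.3)
K,E,im=wshot("wE"); cv2.imwrite("pics/wE_z.png",cv2.resize(im[120:280,320:560,::-1],None,fx=3.3,fy=3.3,interpolation=cv2.INTER_CUBIC))
rk=np.load("rack.npy")
for i,hy in enumerate((-.065,-.195)):
    print((proj(K,E,pl(rk,[(-.05+dx,hy+dy,.1975+.006) for dx,dy in ((-.035,0),(-.012,0),(0,0),(0,.026),(0,-.026))]))-[320,120])*3.3)
print(robot.current_time_s())
```

```text
[[ 334.28912148 -317.53682999]
 [ 441.50395211 -318.0213409 ]
 [ 497.44038413 -318.27412134]
 [ 518.24860051 -459.10137493]
 [ 477.96470345 -186.46529294]]
[[271.11951835 266.59280499]
 [363.11934245 266.16680813]
 [411.11796914 265.94455483]
 [426.36504346 162.75437441]
 [396.71255368 363.43849952]]
114.075
```

View pics/wE_z.png

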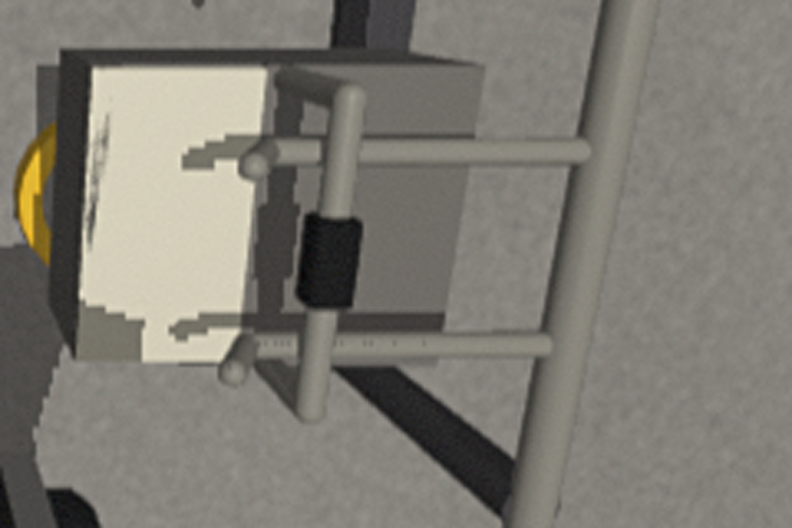

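Run:
```python
from h import *
robot.move_to([.35,-.25,.36],TOP(60)); robot.pause(1.0)
a=vision.grab_frame("scene").astype(int); robot.pause(.5); b=vision.grab_frame("scene").astype(int)
print("motion px",(np.abs(a-b).max(2)>25)[190:330,150:400].sum(), robot.current_contact_force(), robot.current_time_s())
t=vision.grab_frame("top"); cv2.imwrite("pics/top_end2.png",cv2.resize(t[100:230,140:410,::-1],None,fx=2.85,fy=2.85,interpolation=cv2.INTER_CUBIC))
c=b[220:320,165:375].astype(np.uint8); cv2.imwrite("pics/scene_end2.png",cv2.resize(c[:,:,::-1],None,fx=3.8,fy=3.8,interpolation=cv2.INTER_CUBIC))
```

```text
motion px 30 [ 0.58937354  0.25240342 -0.76897839] 116.35
```

View pics/top_end2.png

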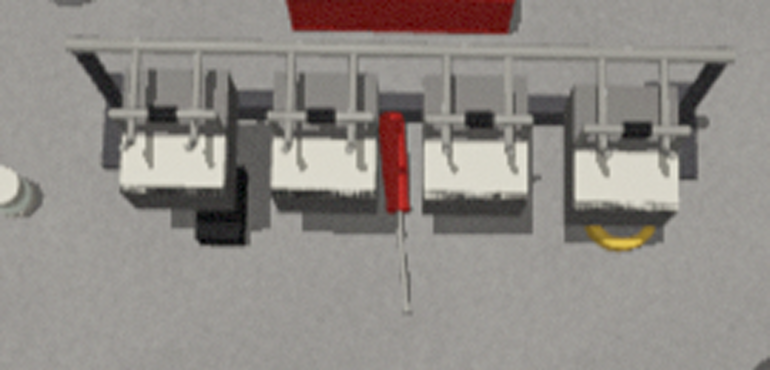

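View pics/scene_end2.png

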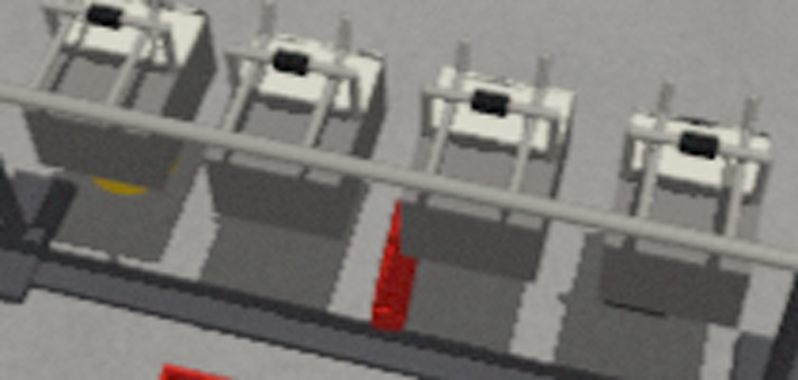

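Run:
```python
from h import *
workorder.close_job(); print(robot.current_time_s())
```

```text
the job is handed in; nothing more can be done
the job is handed in; nothing more can be done
```

I shut the covers of all four grey carriers and hung each one on its own double hook. I handed the job in after about 116 s of the 210 s allowed. I did not touch the yellow look-alike, and the bystanders showed no visible shift in the last top view.

- **Covers:** On three carriers the force log showed the catch peak, then a drop, then firm contact at 64 mm, the height of a shut cover. For the carrier on hook4 I did not see the click itself. Two later presses met firm contact at the same 64 mm with no catch peak, so I take it as shut.
- **Hanging:** Every bar touched down on the prongs at 197.4–197.6 mm, against a nominal height of 197.5 mm. The last pictures show all four level, released and still, and the arm was clear of the rack. The 30 pixels that changed between the two last frames look like flicker on the cover stripes.
- **The hook4 carrier differs:** It moved after release and lies about 20 mm towards the turned-up ends and 4–5 mm sideways. That is within the limits of 45 mm and 15 mm, so I left it.

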